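# Load the orange filter module into the radio's filter dock

## Robot

A 7-joint arm with a two-finger parallel gripper is mounted at the origin on the work surface. World frame = base frame: x ahead of the robot, y to its left, z up, the work surface at z = 0. Lengths are in mm, angles in rad, forces in N, time in s.
With the tool pointing down it reaches from about 400 to 875 mm from the base axis. Payload 4.4 kg.
Tool frame: the origin (TCP) lies midway between the tips of the shut fingers; the grasp point (between the pads) lies 19 mm behind it; z points along the fingers, y is the line along which they close (so a half turn about z gives the same grasp; the last joint's range is limited). The gripper opens to 85 mm and grips with 20 to 120 N. Pads are 22 mm wide; open, the fingers measure 114 mm over their backs; the gripper's body (76 mm by 85 mm) begins 54 mm behind the grasp point. The pads swing forward as they close: fully open they stand 13 mm farther back than shut.
Start: joints at [-1.327, 0.628, 0.038, 1.517, -0.027, 0.996, -0.02], TCP at [198.14, 619.078, 231.313] pointing down, gripper open.
Joint ranges: [-3.06, 3.06], [-0.37, 2.12], [-1.25, 1.32], [0.18, 2.47], [-1.1, 4.24], [0.23, 1.98], [-2.94, 2.94]. Speed limits (rad/s): [2.57, 2.57, 3.14, 3.14, 3.14, 3.14, 3.14].

## Interface

Orientations are given as [roll, pitch, yaw] about the fixed x, y, z axes, in that order (R = Rz(yaw) Ry(pitch) Rx(roll)).
In Python, from cell import read_state, get_image, finish_job gives the robot as it stands.
- The arm moves only by the tool send_rows, never from a script. Its argument "series" is a list of rows, each an object of numbers: "ax", "ay", "az": the turn, a rotation vector about the tool's x, y, z in rad; "dx", "dy", "dz": the shift along the tool's x, y, z in cm; "hand": the closure, from 0 (fully open) to 1 (shut). In form: [{"ax": .., "ay": .., "az": .., "dx": .., "dy": .., "dz": .., "hand": ..}, ...]. A call has 1 to 10 rows; each row is the pose to reach, as a shift and turn from the pose commanded when the call began, along the tool's axes at that moment; what a row does not reach only later rows make up. A row lasts 1/10 s, in which the tool goes at most 50 mm and 8.59 degrees, less where a joint would pass 70% of its speed; a pose out of reach is approached as far as the arm can. A call with a gripper value outside its range is refused whole. The fingers move at their own pace and stop on an object; the grip force is fixed at half the most. Time passes only in rows, so rows that repeat a pose let the fingers close. It gives the time, the measured TCP pose, the force, the opening and the grip force at its end, in the units of the state.
- read_state(): the state, without advancing time (a new reading comes with each control period).
- get_image(name): name is "scene" or "top" or "wrist"; returns a dict with "pixels" (420x560x3 uint8, red, green, blue), "mtx" (3x3 intrinsics, pixels), "k1" (the pictures are not rectified: a ray, as slopes to the right and down, at radius r is drawn at 1 + k1 r^2 times it, then the intrinsics apply), "R" (3x3) and "t" (3): a world point X has camera coordinates R X + t. Camera axes: x right, y down, z forward; pixel columns grow to the right and rows downward; lengths in mm; the calibration is good to about 2 mm. A picture is of the moment at which its call begins. There is no depth.
- finish_job(): hands the job in; it is judged then, once.
The state is a dict: "clock": time; "qpos": joint angles; "qd": joint speeds; "tau": joint torques, N m; "eef_pos": TCP position; "tool_rot": TCP orientation; "force": force on the tool from outside, world axes, zero at the start; "torque": the same for the moment, N m; "width": finger opening in mm; "gripper_force": force on a finger pad.
Only numpy, scipy, OpenCV 4.12 (cv2) and the standard library are available. Lean on these libraries where they do the work, as an engineer would, in place of code of your own. Each camera call takes 0.05 s, during which the arm holds its last target. There are 200 camera calls.

## Task

On this radio desk, pick up the orange filter module by its black handle and slide it, handle end last, into the low slot under the yellow bar of the filter dock until it is fully home against the stop. It should lie flat and straight between the guides; then let go of it, and leave the blue and green modules where they are.

Things in the scene. Friction and masses are not known exactly. Their poses are not given: they have to be found in the camera images.
- orange_module: Orange box 90 x 60 x 28 mm (x,y,z), about 250 g, lying loose. On top a black upright handle, 24 (x) x 14 (y) mm, z 28 to 68 above the underside, centred at x -25, y 0: pinch it across y from above. Origin: centre of the underside; +x points from the handle end to the end that goes in first, at the start within 30 degrees of straight away from the robot (world +x).
- blue_module: Blue filter module of the same shape, size and axes; a bystander, to be left where it is.
- green_module: Green filter module of the same shape, size and axes; a bystander, to be left where it is.
- dock: Fixed dock. Origin on the desk; +x = way in, z up. A home module has its axes, origin at (0,0,6) mm. Alu floor 6 thick, x -110..60, y -60..60, open above in front of the guides. Yellow bar across at x 18..42, z 48..62 mm, on side posts. Dark guides x 0..55, up to z 28, 86 apart (inner faces y -43, 43). Stop face at x 45. Handle can't pass the bar: home, it stands 31 mm before it.
Things that resemble listed ones, but are neither listed nor needed, are in the scene too. Several things have the shape of the orange_module; the one meant has the colours described above.

How it is judged:
By the outcome, as a careful person would: the job done as asked, in the order asked, and still so for the second after the job is handed in, with the robot touching nothing.
It also fails if it takes over 38 s, if anything falls off the work surface, if the arm or the gripper's body presses on something with over 40 N, if the wrist force passes 120 N, or if a joint passes its speed limit or range.

## Working session

There is one attempt and no reset: what is moved stays moved. The work goes in short steps, Python scripts to look and compute and a tool call to move; the robot and the scene stay as the last step left them, time stands still between calls to the robot, and variables do not carry over. Pictures are saved under pics/ and viewed, at most 12 in all, crops included, and the job is handed in when it is done.

Besides the shell and the picture viewer there is one more tool, called after "Emit:" by a JSON object that holds its "method" and its "body". send_rows: Moves the arm, as the interface text tells. Its arguments: {"type":"object","properties":{"series":{"type":"array","items":{"type":"object","properties":{"ax":{"type":"number"},"ay":{"type":"number"},"az":{"type":"number"},"dx":{"type":"number"},"dy":{"type":"number"},"dz":{"type":"number"},"hand":{"type":"number"}}}}},"required":["series"]}

```bash
mkdir -p pics; ls
python3 - <<'E'
from cell import *
import cv2,numpy as np
s=read_state();print(s)
for n in ["scene","top"]:
    im=get_image(n);cv2.imwrite(f"pics/{n}0.png",im["pixels"][:,:,::-1]);print(n,im["k1"],im["mtx"].tolist(),im["R"].tolist(),im["t"])
    np.savez(f"{n}0.npz",**im)
E
```

```text
pics
{'clock': 0.0, 'qpos': array([-1.32678395,  0.62933435,  0.03840524,  1.51835238, -0.02701265,
        0.99630382, -0.02003772]), 'qd': array([ 0.00043706,  0.00062094,  0.00033378,  0.00100467, -0.00068605,
       -0.00075639, -0.00115301]), 'tau': array([-4.08875536e-06, -5.63388169e+01,  1.22551918e+00, -1.93448693e+01,
        1.08755150e-02,  1.04704639e-02, -6.28192751e-06]), 'eef_pos': array([197.93155695, 618.48217362, 230.40104549]), 'tool_rot': array([-3.13971127e+00, -8.15703403e-06,  2.83176572e+00]), 'force': array([ 0.2379468 ,  0.6282168 , -0.50599446]), 'torque': array([ 0.01240293, -0.0089444 ,  0.04852167]), 'gripper_force': 0.0, 'width': 85.32521856786015}
scene 0.03771465711881103 [[473.4246601188746, 0.0, 279.1682891001074], [0.0, 473.4246601188746, 206.55548893633582], [0.0, 0.0, 1.0]] [[0.8051202349189841, 0.5928114894067539, 0.018866514022111577], [0.4545289600865113, -0.5962535337339654, -0.6617289082036799], [-0.3810312740008031, 0.5413467110245573, -0.7495057749585522]] [-439.58787447 -216.92460458 1242.86075904]
top -0.05753768250286009 [[393.79097348559606, 0.0, 271.03704632395386], [0.0, 393.79097348559606, 205.56074238986835], [0.0, 0.0, 1.0]] [[-0.00467429077820883, -0.9997545170054623, 0.02165771762894347], [-0.9900409247496167, 0.001579348411865058, -0.14077099480900718], [0.14070223284171557, -0.022100031352200285, -0.9898052688724117]] [-12.25598441 516.40270053 796.9936134 ]
```

View pics/scene0.png

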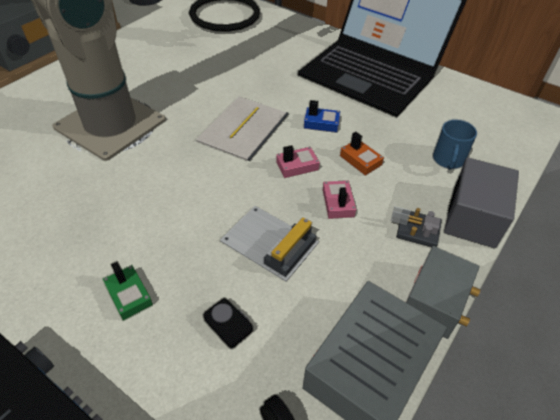

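View pics/top0.png

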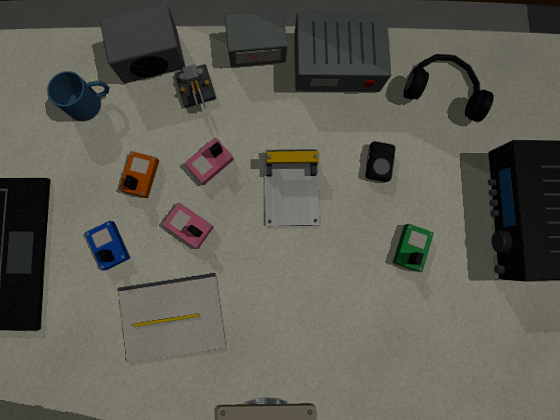

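The top view shows the orange module at about (138,175), with its handle at (130,184) and its label end pointing away from the robot. The dock floor spans about (265–320, 165–226), with the yellow bar at row 157. The pink modules at (209,160) and (188,225) are decoys. Blue is at (107,245) and green at (414,247).

```bash
cat > h.py <<'E'
import cv2,numpy as np
from scipy.spatial.transform import Rotation as Ro
def world(im,px,z):
    px=np.array(px,float).reshape(-1,1,2)
    n=cv2.undistortPoints(px,im["mtx"],np.array([float(im["k1"]),0,0,0,0])).reshape(-1,2)
    R=im["R"];c=-R.T@im["t"];d=np.c_[n,np.ones(len(n))]@R
    return c+d*((z-c[2])/d[:,2])[:,None]
def project(im,P):
    p=cv2.projectPoints(np.array(P,float).reshape(-1,1,3),cv2.Rodrigues(im["R"])[0],im["t"],im["mtx"],np.array([float(im["k1"]),0,0,0,0]))[0]
    return p.reshape(-1,2)
def mask(im,lo,hi):
    hsv=cv2.cvtColor(im["pixels"],cv2.COLOR_RGB2HSV)
    return cv2.inRange(hsv,np.array(lo),np.array(hi))
def blobs(m,amin=60):
    cs=cv2.findContours(m,cv2.RETR_EXTERNAL,cv2.CHAIN_APPROX_NONE)[0]
    return sorted([c for c in cs if cv2.contourArea(c)>amin],key=cv2.contourArea,reverse=True)
def delta(s,pos,yaw):
    """shift (cm, tool axes) and rotvec from the present tool pose to pos, pointing down with yaw"""
    R0=Ro.from_euler("xyz",s["tool_rot"]);R1=Ro.from_euler("xyz",[np.pi,0,yaw])
    return R0.inv().apply(np.array(pos)-s["eef_pos"])/10,(R0.inv()*R1).as_rotvec()
E
python3 - <<'E'
from h import *
im=dict(np.load("top0.npz"))
o=mask(im,(5,150,60),(17,255,255))
for c in blobs(o):
    r=cv2.minAreaRect(c);b=cv2.boxPoints(r);print("or",r);print(world(im,b,20).round(0).tolist())
y=mask(im,(18,140,90),(32,255,255))
for c in blobs(y):
    r=cv2.minAreaRect(c);b=cv2.boxPoints(r);print("ye",r);print(world(im,b,62).round(0).tolist())
print(world(im,[(265,226),(320,225)],6).round(0))
print(world(im,[(130,184)],60),(-im["R"].T@im["t"]))
E
```

```text
or ((138.784423828125, 173.8853302001953), (30.363096237182617, 41.665443420410156), 16.699241638183594)
[[555.0, 318.0, 20.0], [644.0, 296.0, 20.0], [624.0, 231.0, 20.0], [535.0, 253.0, 20.0]]
ye ((292.5, 156.0), (10.0, 51.0), 90.0)
[[628.0, -5.0, 62.0], [628.0, -113.0, 62.0], [607.0, -112.0, 62.0], [607.0, -5.0, 62.0]]
ye ((165.5462188720703, 319.8005676269531), (2.9651150703430176, 65.91680145263672), 81.25383758544922)
[[278.0, 261.0, 62.0], [298.0, 133.0, 62.0], [292.0, 132.0, 62.0], [272.0, 260.0, 62.0]]
[[ 476.   -1.    6.]
 [ 478. -122.    6.]]
[[558.65481548 278.86288543  60.        ]] [399.06373817   4.54502829 861.82843632]
```

Run:
```python
from h import *
from cell import *
s=read_state();print(delta(s,[566,281,200],np.radians(166)))
```

```text
(array([-45.34168084, -20.92426931,   3.08484105]), array([-1.66105424e-03, -4.62690862e-05, -6.54364609e-02]))
```

Emit:
{"method": "send_rows", "body": {"series": [{"dx": -2.7, "dy": -4.1, "hand": 0}, {"dx": -5.4, "dy": -8.2, "hand": 0}, {"dx": -8, "dy": -12.3, "hand": 0}, {"dx": -12, "dy": -15.5, "dz": 0.5, "az": -0.02, "hand": 0}, {"dx": -17, "dy": -16.5, "dz": 1, "az": -0.04, "hand": 0}, {"dx": -22, "dy": -17.5, "dz": 1.5, "az": -0.06, "hand": 0}, {"dx": -27, "dy": -18.5, "dz": 2, "az": -0.065, "hand": 0}, {"dx": -32, "dy": -19.4, "dz": 2.5, "az": -0.065, "hand": 0}, {"dx": -37, "dy": -20.2, "dz": 3, "az": -0.065, "hand": 0}, {"dx": -42, "dy": -20.9, "dz": 3, "az": -0.065, "hand": 0}]}}

```text
invalid input at $.series[0]: expected keys ax, ay, az, dx, dy, dz, hand
```

Run:
```python
from h import *
from cell import *
s=read_state();print(s["qpos"],s["eef_pos"],s["tool_rot"],delta(s,[566,281,200],np.radians(166)))
im=get_image("wrist");np.savez("w1.npz",**im);cv2.imwrite("pics/w1.png",im["pixels"][:,:,::-1])
print(read_state()["eef_pos"],-im["R"].T@im["t"],im["R"][2])
o=mask(im,(5,150,60),(17,255,255))
for c in blobs(o,300):
    r=cv2.minAreaRect(c);b=cv2.boxPoints(r);print("or",r);print(world(im,b,28).round(0).tolist())
```

```text
[-1.32679939  0.62924872  0.03845241  1.51822827 -0.02701412  0.99629505
 -0.01997266] [197.9691489  618.55614754 230.4970672 ] [-3.13993127e+00  8.09130127e-06  2.83181009e+00] (array([-45.34168084, -20.92426931,   3.08484105]), array([-1.66105424e-03, -4.62690862e-05, -6.54364609e-02]))
[197.97408523 618.62687828 230.58934228] [134.51730572 638.35347858 372.90405091] [ 0.24900046 -0.08107424 -0.96510401]
or ((507.5, 71.0), (142.0, 103.0), 90.0)
[[70.0, 837.0, 28.0], [101.0, 930.0, 28.0], [237.0, 921.0, 28.0], [203.0, 816.0, 28.0]]
or ((522.5, 190.0), (94.0, 73.0), 90.0)
[[214.0, 847.0, 28.0], [238.0, 920.0, 28.0], [347.0, 912.0, 28.0], [322.0, 832.0, 28.0]]
```

View pics/w1.png

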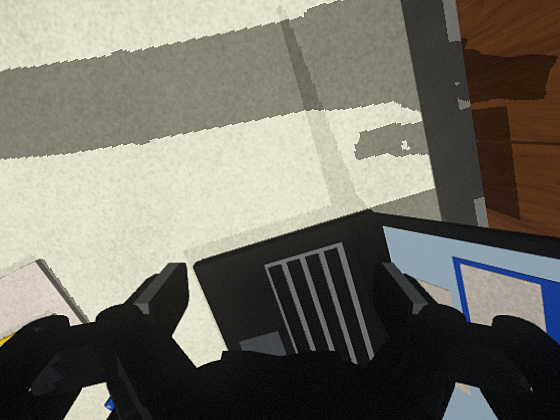

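The wrist view shows the laptop below, with its screen on the right (+y) side. I'll move -y first. Rows need every key.

Emit:
{"method": "send_rows", "body": {"series": [{"ax": 0, "ay": 0, "az": 0, "dx": -2.7, "dy": -4.1, "dz": 0, "hand": 0}, {"ax": 0, "ay": 0, "az": 0, "dx": -5.4, "dy": -8.2, "dz": 0, "hand": 0}, {"ax": 0, "ay": 0, "az": 0, "dx": -8, "dy": -12.3, "dz": 0, "hand": 0}, {"ax": 0, "ay": 0, "az": -0.02, "dx": -12, "dy": -15.5, "dz": 0.5, "hand": 0}, {"ax": 0, "ay": 0, "az": -0.04, "dx": -17, "dy": -16.5, "dz": 1, "hand": 0}, {"ax": 0, "ay": 0, "az": -0.06, "dx": -22, "dy": -17.5, "dz": 1.5, "hand": 0}, {"ax": 0, "ay": 0, "az": -0.065, "dx": -27, "dy": -18.5, "dz": 2, "hand": 0}, {"ax": 0, "ay": 0, "az": -0.065, "dx": -32, "dy": -19.4, "dz": 2.5, "hand": 0}, {"ax": 0, "ay": 0, "az": -0.065, "dx": -37, "dy": -20.2, "dz": 3, "hand": 0}, {"ax": 0, "ay": 0, "az": -0.065, "dx": -40, "dy": -20.9, "dz": 3, "hand": 0}]}}

```text
clock: 1.15
eef_pos: [518.0, 295.4, 200.5]
tool_rot: [-3.14, 0.0, 2.894]
force: [-0.7, -0.1, -0.7]
width: 85.5
gripper_force: 0.0
```

Run:
```python
from h import *
from cell import *
s=read_state();print(s["clock"],s["qpos"],s["eef_pos"],s["tool_rot"],delta(s,[566,281,200],np.radians(166)))
im=get_image("wrist");np.savez("w1.npz",**im);cv2.imwrite("pics/w1b.png",im["pixels"][:,:,::-1])
s=read_state();print(s["eef_pos"],s["qd"])
o=mask(im,(5,150,60),(17,255,255))
for c in blobs(o,300):
    r=cv2.minAreaRect(c);b=cv2.boxPoints(r);print("or",r);print(world(im,b,28).round(0).tolist())
```

```text
1.15 [-0.58631223  0.58506264  0.03190346  1.70691434 -0.02191064  0.85051229
  0.7782051 ] [518.00446759 295.43465178 200.49355009] [-3.14040578e+00  4.54018731e-04  2.89425119e+00] (array([-5.00686375, -0.22441322,  0.05189461]), array([-0.00118755,  0.00045224, -0.00299563]))
[524.25333659 290.30400472 200.72117826] [-0.04499963 -0.03584298  0.0196672   0.06515495  0.00687265 -0.01966929
 -0.11170111]
or ((280.5, 262.0), (53.0, 76.0), 0.0)
[[626.0, 236.0, 28.0], [538.0, 261.0, 28.0], [552.0, 315.0, 28.0], [641.0, 295.0, 28.0]]
```

View pics/w1b.png

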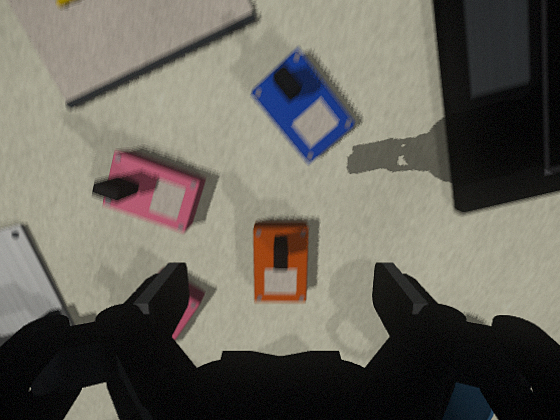

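The wrist view shows the orange module square to the tool, with its top face at (254–307, 232–302) and its handle at columns 273–288. The fingers clear the pink module at lower left. I'll measure again now that the arm has settled.

Run:
```python
from h import *
from cell import *
im=get_image("wrist");s=read_state();print(s["eef_pos"],s["qd"].round(3))
np.savez("w2.npz",**im)
o=mask(im,(5,150,60),(17,255,255))
c=blobs(o,300)[0];x,y,w,h=cv2.boundingRect(c);print(x,y,w,h)
hsv=cv2.cvtColor(im["pixels"],cv2.COLOR_RGB2HSV)
print("col V",hsv[y-2:y+h+2,x+8,2])
bx=cv2.boxPoints(cv2.minAreaRect(c))
# top face: brighter orange
v=np.where((hsv[...,2]>150)&(o>0),255,0).astype(np.uint8)
f=np.zeros_like(o);cv2.drawContours(f,[c],-1,255,-1)
b=blobs(v,200)
for q in b[:1]:
    r=cv2.minAreaRect(q);P=world(im,cv2.boxPoints(r),28);print(r,P.round(1).tolist(),P.mean(0))
k=np.where((hsv[...,2]<70)&(cv2.boundingRect(c)!=None).all(),255,0).astype(np.uint8)
k[:y-5]=0;k[y+h:]=0;k[:,:x+6]=0;k[:,x+w-6:]=0
for q in blobs(k,40):
    print("handle",cv2.boundingRect(q),cv2.minAreaRect(q)); a,b_,ww,hh=cv2.boundingRect(q)
    print(world(im,[(a,b_),(a+ww,b_)],68).round(1).tolist())
```

```text
[521.06462341 292.26998532 200.72479722] [-0.067 -0.027 -0.068  0.057 -0.037  0.01  -0.039]
257 217 56 76
col V [ 57  54  82 110 139 148 122 115 120 131 139 143 141 137 134 148 154 152
 156 155 154 151 152 152 152 153 156 150 151 150 150 151 148 155 152 153
 154 153 153 157 154 153 153 153 151 154 151 154 153 153 152 149 152 151
 152 153 150 153 152 148 146 153 155 153 150 151 149 153 156 154 152 142
 100 107 110 126 150 152 167 172]
((274.44134521484375, 258.47808837890625), (67.6561279296875, 31.82860565185547), 88.66777801513672) [[547.5, 258.3, 28.0], [555.3, 291.4, 28.0], [633.8, 273.4, 28.0], [625.6, 238.1, 28.0]] [590.5409026  265.29934719  28.        ]Traceback (most recent call last):
  File "<stdin>", line 16, in <module>
AttributeError: 'bool' object has no attribute 'all'
```

Run:
```python
from h import *
from cell import *
im=dict(np.load("w2.npz"))
P=world(im,[(257,231),(313,231),(257,292),(313,292)],28);print(P.round(1).tolist(),P.mean(0))
im=get_image("wrist");s=read_state();print(s["eef_pos"],s["qd"].round(3))
np.savez("w3.npz",**im)
hsv=cv2.cvtColor(im["pixels"],cv2.COLOR_RGB2HSV)
o=mask(im,(5,150,60),(17,255,255));x,y,w,h=cv2.boundingRect(blobs(o,300)[0]);print(x,y,w,h)
k=np.where(hsv[...,2]<70,255,0).astype(np.uint8)
k[:y-5]=0;k[y+h:]=0;k[:,:x+8]=0;k[:,x+w-8:]=0
for q in blobs(k,40):
    a,b,ww,hh=cv2.boundingRect(q);print("handle",a,b,ww,hh,world(im,[(a,b),(a+ww,b)],68).round(1).tolist(),world(im,[(a,b+hh),(a+ww,b+hh)],28).round(1).tolist())
P=world(im,[(x,y+14),(x+w,y+14),(x,y+h),(x+w,y+h)],28);print(P.round(1).tolist(),P.mean(0))
```

```text
[[553.7, 255.7, 28.0], [568.9, 314.0, 28.0], [624.1, 235.8, 28.0], [640.2, 297.5, 28.0]] [596.74041958 275.71913525  28.        ]
[517.75713606 295.06013279 200.64787681] [-0.057 -0.02  -0.058  0.038 -0.023  0.008 -0.01 ]
257 220 55 75
handle 278 227 15 36 [[539.3, 284.4, 68.0], [542.8, 298.0, 68.0]] [[591.8, 270.2, 28.0], [596.0, 286.3, 28.0]]
handle 265 215 39 5 [[525.0, 275.7, 68.0], [534.1, 310.6, 68.0]] [[540.3, 269.4, 28.0], [550.8, 309.6, 28.0]]
[[553.3, 256.9, 28.0], [568.3, 314.3, 28.0], [624.0, 237.0, 28.0], [639.7, 297.7, 28.0]] [596.314096   276.47934468  28.        ]
```

Run:
```python
from h import *
im=dict(np.load("w3.npz"))
print(world(im,[(285,227)],28),world(im,[(285,263)],68),-im["R"].T@im["t"])
cv2.imwrite("pics/c3.png",cv2.resize(im["pixels"][200:310,230:340,::-1],None,fx=5,fy=5,interpolation=0))
```

```text
[[553.26347915 288.1001126   28.        ]] [[576.23130682 281.67265116  68.        ]] [456.02418717 308.80788928 342.86346885]
```

View pics/c3.png

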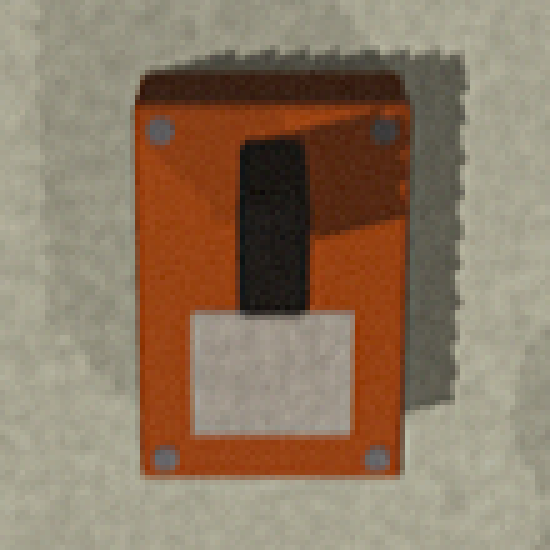

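The crop shows the top face corners at about (257.4,220.6), (311.6,220.6), (258,295.4) and (310.4,295.4). The handle's rear base is at row 227.6 and its front top at row 262.6.

Run:
```python
from h import *
from cell import *
im=dict(np.load("w3.npz"))
P=world(im,[(257.4,220.6),(311.6,220.6),(258,295.4),(310.4,295.4)],28);m=P.mean(0)
v=P[2]+P[3]-P[0]-P[1];yaw=np.arctan2(v[1],v[0]);print(P.round(1).tolist(),m,np.degrees(yaw),np.linalg.norm(v)/2)
h=m-25*np.array([np.cos(yaw),np.sin(yaw),0]);print("handle",h)
s=read_state();print(s["eef_pos"],s["qd"].round(3))
print(delta(s,[h[0],h[1],38],yaw+np.pi))
```

```text
[[538.9, 261.4, 28.0], [553.5, 317.3, 28.0], [624.7, 238.0, 28.0], [639.8, 295.8, 28.0]] [589.22790211 278.12348605  28.        ] -14.62978389383968 88.92705616962674
handle [565.03845193 284.43779519  28.        ]
[517.75713606 295.06013279 200.64787681] [-0.057 -0.02  -0.058  0.038 -0.023  0.008 -0.01 ]
(array([-4.8306385 ,  0.16717564, 16.2684932 ]), array([-0.00142222,  0.00081514,  0.00462291]))
```

Emit:
{"method": "send_rows", "body": {"series": [{"ax": 0, "ay": 0, "az": 0.004, "dx": -2.5, "dy": 0, "dz": 1, "hand": 0}, {"ax": 0, "ay": 0, "az": 0.004, "dx": -5.1, "dy": 0, "dz": 3.5, "hand": 0}, {"ax": 0, "ay": 0, "az": 0.004, "dx": -5.1, "dy": 0, "dz": 6, "hand": 0}, {"ax": 0, "ay": 0, "az": 0.004, "dx": -5.1, "dy": 0, "dz": 8.5, "hand": 0}, {"ax": 0, "ay": 0, "az": 0.004, "dx": -5.1, "dy": 0, "dz": 10.5, "hand": 0}, {"ax": 0, "ay": 0, "az": 0.004, "dx": -5.1, "dy": 0, "dz": 12.5, "hand": 0}, {"ax": 0, "ay": 0, "az": 0.004, "dx": -5.1, "dy": 0, "dz": 14, "hand": 0}, {"ax": 0, "ay": 0, "az": 0.004, "dx": -5.1, "dy": 0, "dz": 15.5, "hand": 0}, {"ax": 0, "ay": 0, "az": 0.004, "dx": -5.1, "dy": 0, "dz": 16, "hand": 0}, {"ax": 0, "ay": 0, "az": 0.004, "dx": -5.1, "dy": 0, "dz": 16.3, "hand": 0}]}}

```text
clock: 2.3
eef_pos: [564.6, 285.9, 37.9]
tool_rot: [-3.141, -0.0, 2.893]
force: [0.7, 1.3, -0.5]
width: 85.7
gripper_force: 0.0
```

Run:
```python
from h import *
from cell import *
for i in range(4):
    im=get_image("wrist");s=read_state();print(s["clock"],s["eef_pos"],s["qd"].round(3))
print(delta(s,[565,284.4,37],np.radians(165.4)),s["force"])
cv2.imwrite("pics/w4.png",im["pixels"][:,:,::-1])
```

```text
2.35 [564.7479257  285.87866679  37.93970741] [ 0.004 -0.015  0.002 -0.004  0.     0.012  0.   ]
2.4 [564.95722627 285.88385792  38.46279834] [ 0.    -0.012  0.001 -0.007 -0.     0.006  0.   ]
2.45 [565.21883722 285.94292964  38.8206808 ] [ 0.002 -0.007  0.001 -0.002  0.001  0.001 -0.003]
2.5 [565.36847763 285.95375202  39.02362464] [ 0.    -0.004 -0.     0.001 -0.001  0.001  0.001]
(array([-0.00238192, -0.15984874,  0.2022189 ]), array([0.0009155 , 0.00091328, 0.0058889 ])) [ 0.50159504 -0.34855168  0.19963973]
```

View pics/w4.png

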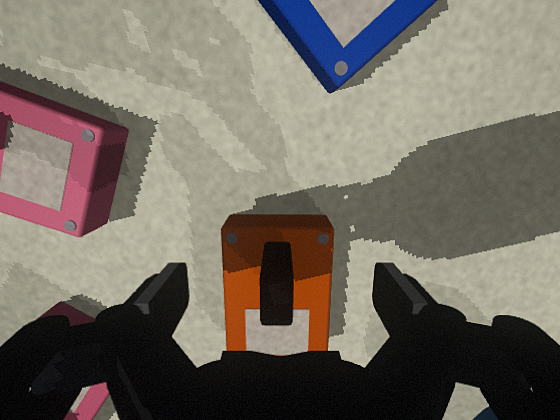

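The handle at (277, 242–325) is centred between the open fingers, so I'll close on it.

Emit:
{"method": "send_rows", "body": {"series": [{"ax": 0, "ay": 0, "az": 0.006, "dx": 0, "dy": -0.15, "dz": 0.3, "hand": 0.3}, {"ax": 0, "ay": 0, "az": 0.006, "dx": 0, "dy": -0.15, "dz": 0.3, "hand": 0.6}, {"ax": 0, "ay": 0, "az": 0.006, "dx": 0, "dy": -0.15, "dz": 0.3, "hand": 1}, {"ax": 0, "ay": 0, "az": 0.006, "dx": 0, "dy": -0.15, "dz": 0.3, "hand": 1}, {"ax": 0, "ay": 0, "az": 0.006, "dx": 0, "dy": -0.15, "dz": 0.3, "hand": 1}, {"ax": 0, "ay": 0, "az": 0.006, "dx": 0, "dy": -0.15, "dz": 0.3, "hand": 1}, {"ax": 0, "ay": 0, "az": 0.006, "dx": 0, "dy": -0.15, "dz": 0.3, "hand": 1}, {"ax": 0, "ay": 0, "az": 0.006, "dx": 0, "dy": -0.15, "dz": 0.3, "hand": 1}]}}

```text
clock: 3.3
eef_pos: [564.7, 284.5, 35.5]
tool_rot: [3.141, 0.0, 2.887]
force: [-0.6, 1.3, 2.6]
width: 13.2
gripper_force: 59.0
```

Emit:
{"method": "send_rows", "body": {"series": [{"ax": 0, "ay": 0, "az": 0, "dx": 0, "dy": 0, "dz": -1, "hand": 1}, {"ax": 0, "ay": 0, "az": 0, "dx": 0, "dy": 0, "dz": -3, "hand": 1}, {"ax": 0, "ay": 0, "az": 0, "dx": 0, "dy": 0, "dz": -6, "hand": 1}, {"ax": 0, "ay": 0, "az": 0, "dx": 0, "dy": 0, "dz": -9, "hand": 1}, {"ax": 0, "ay": 0, "az": 0, "dx": 0, "dy": 0, "dz": -11, "hand": 1}, {"ax": 0, "ay": 0, "az": 0, "dx": 0, "dy": 0, "dz": -12, "hand": 1}, {"ax": 0, "ay": 0, "az": 0, "dx": 0, "dy": 0, "dz": -12, "hand": 1}]}}

```text
clock: 4.0
eef_pos: [565.0, 284.5, 156.7]
tool_rot: [3.14, 0.002, 2.887]
force: [0.2, -0.2, -1.4]
width: 13.2
gripper_force: 58.5
```

Emit:
{"method": "send_rows", "body": {"series": [{"ax": 0, "ay": 0, "az": -0.02, "dx": -0.2, "dy": -2, "dz": 0, "hand": 1}, {"ax": 0, "ay": 0, "az": -0.05, "dx": -0.6, "dy": -6, "dz": 0, "hand": 1}, {"ax": 0, "ay": 0, "az": -0.09, "dx": -1, "dy": -10, "dz": 0, "hand": 1}, {"ax": 0, "ay": 0, "az": -0.13, "dx": -1.4, "dy": -14, "dz": 0, "hand": 1}, {"ax": 0, "ay": 0, "az": -0.17, "dx": -1.8, "dy": -18, "dz": 0, "hand": 1}, {"ax": 0, "ay": 0, "az": -0.21, "dx": -2.3, "dy": -22.5, "dz": 0, "hand": 1}, {"ax": 0, "ay": 0, "az": -0.24, "dx": -2.7, "dy": -27, "dz": 0, "hand": 1}, {"ax": 0, "ay": 0, "az": -0.254, "dx": -3.1, "dy": -31, "dz": 0, "hand": 1}, {"ax": 0, "ay": 0, "az": -0.254, "dx": -3.4, "dy": -33.5, "dz": 0, "hand": 1}, {"ax": 0, "ay": 0, "az": -0.254, "dx": -3.5, "dy": -34.6, "dz": 0, "hand": 1}]}}

```text
clock: 5.0
eef_pos: [509.4, -62.8, 154.1]
tool_rot: [-3.14, -0.003, 3.136]
force: [-0.3, -0.1, -2.0]
width: 12.9
gripper_force: 58.9
```

Run:
```python
from h import *
from cell import *
for i in range(8):
    im=get_image("wrist");s=read_state();print(s["clock"],s["eef_pos"],s["tool_rot"],s["width"],abs(s["qd"]).max())
np.savez("w5.npz",**im);cv2.imwrite("pics/w5.png",im["pixels"][:,:,::-1])
im=get_image("top");np.savez("t5.npz",**im);cv2.imwrite("pics/t5.png",cv2.resize(im["pixels"][120:260,200:380,::-1],None,fx=4,fy=4))
```

```text
5.05 [509.49234756 -63.09911701 154.21956728] [-3.14008614e+00 -2.97468391e-03  3.13593365e+00] 13.347300617953799 0.051208824085799694
5.1 [510.23069858 -60.66767937 154.4374523 ] [-3.14144378e+00 -2.01519311e-03  3.13793439e+00] 13.149815886654437 0.048521328687365535
5.15 [510.85552002 -58.66533082 154.65229929] [ 3.14060850e+00 -1.13110810e-03  3.14045079e+00] 13.10328714109979 0.034484908259082
5.2 [511.19816009 -57.5139118  154.81209359] [ 3.14015716e+00 -6.32736030e-04 -3.14063903e+00] 13.10937114206632 0.019696721926887838
5.25 [511.38972942 -57.04980122 154.9650556 ] [ 3.14012646e+00 -2.93745055e-04 -3.13959422e+00] 12.983610285714592 0.009765841568172475
5.3 [511.42577866 -57.01101004 155.04982738] [ 3.14032831e+00 -1.55939163e-04 -3.13913591e+00] 12.977189262152256 0.006173712101813552
5.35 [511.44432383 -57.19815193 155.15112746] [ 3.14058169e+00 -3.27455051e-05 -3.13919935e+00] 12.95981189191834 0.007842499057830021
5.4 [511.39702309 -57.51442988 155.19388873] [ 3.14083976e+00 -1.81858390e-05 -3.13951769e+00] 13.306198983704515 0.007886462538682682
```

View pics/w5.png

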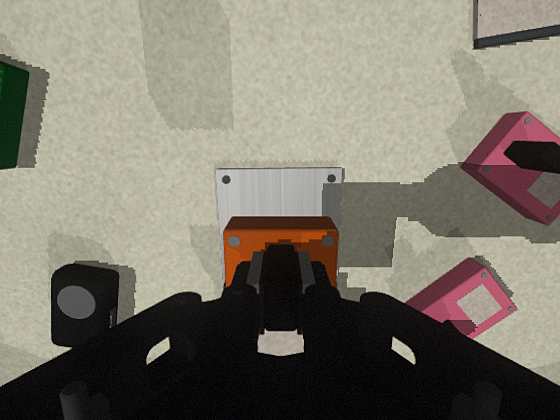

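The wrist view shows the dock floor's front edge at row 168, columns 216–344. The held module is square to it, with its rear top edge at columns 223–338, row ~230.

Run:
```python
from h import *
im=dict(np.load("w5.npz"))
P=world(im,[(216,168),(344,168)],6);print(P,P.mean(0))
# edges by fit: bright-to-... desk/floor front boundary and left side via saturation
hsv=cv2.cvtColor(im["pixels"],cv2.COLOR_RGB2HSV)
m=cv2.morphologyEx(np.where((hsv[...,1]<18)&(hsv[...,2]>110),255,0).astype(np.uint8),cv2.MORPH_OPEN,np.ones((3,3)))
c=[c for c in blobs(m,500)];
for q in c[:3]: print(cv2.boundingRect(q))
e=[(x,np.flatnonzero(m[150:190,x])[0]+150) for x in range(225,318,3) if m[150:190,x].any()]
W=world(im,e,6);p=np.polyfit(W[:,1],W[:,0],1);print("front edge slope deg",-np.degrees(np.arctan(p[0])),np.std(W[:,0]-np.polyval(p,W[:,1])))
o=mask(im,(5,150,110),(17,255,255))
e=[(x,np.flatnonzero(o[222:245,x])[0]+222) for x in list(range(230,250,2))+list(range(312,334,2)) if o[222:245,x].any()]
W=world(im,e,28+155.2-35.5);p=np.polyfit(W[:,1],W[:,0],1);print("module rear slope deg",-np.degrees(np.arctan(p[0])),W[:,0].mean())
print(world(im,[(223,231),(338,231)],147.7))
```

```text
[[ 477.45197597 -118.05975155    6.        ]
 [ 477.26129687    2.36975868    6.        ]] [477.35663642 -57.84499644   6.        ]
(216, 168, 126, 75)
front edge slope deg 0.9705776829892636 0.24277717398636275
module rear slope deg 0.07350871110773396 492.9966971272434
[[493.57010742 -87.02984546 147.7       ]
 [493.49504574 -28.26364842 147.7       ]]
```

View pics/t5.png

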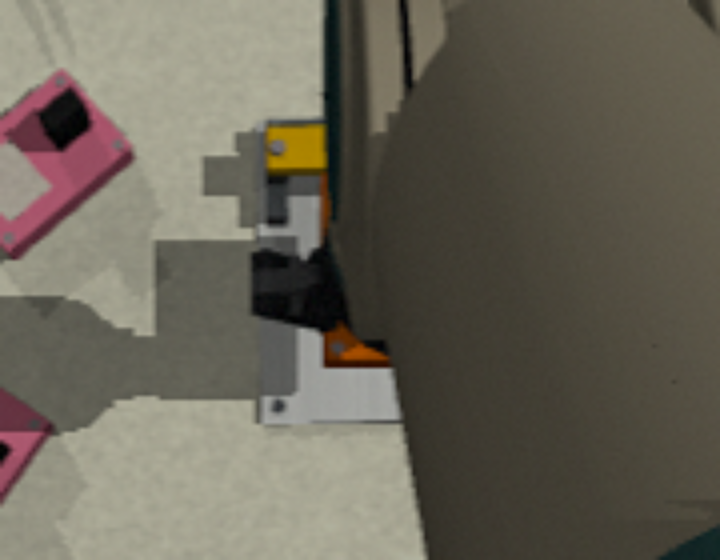

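Emit:
{"method": "send_rows", "body": {"series": [{"ax": 0, "ay": 0, "az": 0, "dx": 0.3, "dy": 0, "dz": 1.5, "hand": 1}, {"ax": 0, "ay": 0, "az": 0, "dx": 0.3, "dy": 0, "dz": 4, "hand": 1}, {"ax": 0, "ay": 0, "az": 0, "dx": 0.3, "dy": 0, "dz": 6.5, "hand": 1}, {"ax": 0, "ay": 0, "az": 0, "dx": 0.3, "dy": 0, "dz": 8.5, "hand": 1}, {"ax": 0, "ay": 0, "az": 0, "dx": 0.3, "dy": 0, "dz": 9.8, "hand": 1}, {"ax": 0, "ay": 0, "az": 0, "dx": 0.3, "dy": 0, "dz": 10.6, "hand": 1}, {"ax": 0, "ay": 0, "az": 0, "dx": 0.3, "dy": 0, "dz": 11, "hand": 1}, {"ax": 0, "ay": 0, "az": 0, "dx": 0.3, "dy": 0, "dz": 11, "hand": 1}, {"ax": 0, "ay": 0, "az": 0, "dx": 0.3, "dy": 0, "dz": 11, "hand": 1}, {"ax": 0, "ay": 0, "az": 0, "dx": 0.3, "dy": 0, "dz": 11, "hand": 1}]}}

```text
clock: 6.45
eef_pos: [508.7, -59.5, 46.0]
tool_rot: [-3.142, 0.001, 3.141]
force: [-0.5, -0.1, -2.4]
width: 12.9
gripper_force: 58.9
```

Run:
```python
from h import *
from cell import *
im=get_image("wrist");s=read_state();print(s["clock"],s["eef_pos"],s["tool_rot"],s["force"])
np.savez("w6.npz",**im);cv2.imwrite("pics/w6.png",im["pixels"][:,:,::-1])
im=get_image("scene");cv2.imwrite("pics/s6.png",cv2.resize(im["pixels"][180:300,190:350,::-1],None,fx=4,fy=4))
```

```text
6.5 [508.62837038 -59.49597994  45.9500859 ] [-3.14147916e+00  1.27636536e-03  3.14069036e+00] [-0.19269109 -0.67249615 -2.50504254]
```

View pics/w6.png

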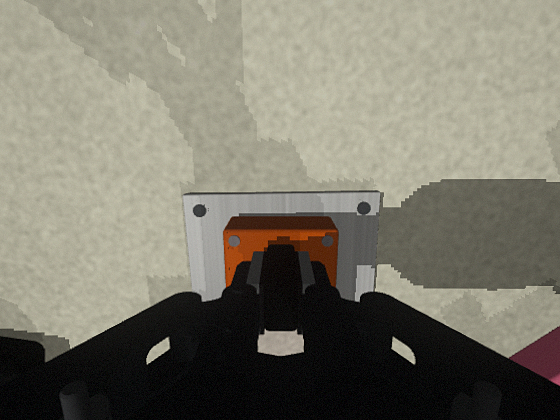

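The dock's front edge runs from (184,194) to (381,191), so it is turned about 1° relative to the tool. The module's rear edge is level at columns 223–338.

Run:
```python
from h import *
from cell import *
im=dict(np.load("w6.npz"))
P=world(im,[(184,194),(381,191),(199,211),(363,208)],6);print(P.round(1).tolist())
for a,b in((0,1),(2,3)):
    v=P[b]-P[a];print(np.degrees(np.arctan2(-v[0],v[1])),(P[a]+P[b])/2)
print(world(im,[(223,231),(338,231)],38.5).round(1).tolist())
s=read_state();th=np.radians(0.9);f=(P[0]+P[1])/2
for d in(-80,-25): 
    t=f+(110+d)*np.array([np.cos(th),np.sin(th),0]);print(d,t,delta(s,[t[0],t[1],42],np.pi+th))
```

```text
[[477.9, -117.9, 6.0], [476.3, 0.5, 6.0], [488.5, -109.6, 6.0], [486.8, -9.6, 6.0]]
0.7895101390729827 [477.12968791 -58.69297161   6.        ]
0.9834971685167017 [487.65273721 -59.59212251   6.        ]
[[490.8, -89.3, 38.5], [490.9, -30.5, 38.5]]
-80 [507.12598688 -58.22175209   6.        ] (array([0.14380906, 0.12359446, 0.38668949]), array([-7.29668455e-05,  1.15584899e-03, -1.66011553e-02]))
-25 [562.11920167 -57.35784964   6.        ] (array([-5.35542939,  0.21489684,  0.39304303]), array([-7.29668455e-05,  1.15584899e-03, -1.66011553e-02]))
```

Emit:
{"method": "send_rows", "body": {"series": [{"ax": 0, "ay": 0, "az": -0.016, "dx": 0, "dy": 0.1, "dz": 0.35, "hand": 1}, {"ax": 0, "ay": 0, "az": -0.016, "dx": -0.5, "dy": 0.1, "dz": 0.35, "hand": 1}, {"ax": 0, "ay": 0, "az": -0.016, "dx": -1.2, "dy": 0.1, "dz": 0.35, "hand": 1}, {"ax": 0, "ay": 0, "az": -0.016, "dx": -2, "dy": 0.12, "dz": 0.35, "hand": 1}, {"ax": 0, "ay": 0, "az": -0.016, "dx": -2.8, "dy": 0.13, "dz": 0.35, "hand": 1}, {"ax": 0, "ay": 0, "az": -0.016, "dx": -3.6, "dy": 0.15, "dz": 0.35, "hand": 1}, {"ax": 0, "ay": 0, "az": -0.016, "dx": -4.2, "dy": 0.16, "dz": 0.35, "hand": 1}, {"ax": 0, "ay": 0, "az": -0.016, "dx": -4.6, "dy": 0.16, "dz": 0.35, "hand": 1}, {"ax": 0, "ay": 0, "az": -0.016, "dx": -4.8, "dy": 0.16, "dz": 0.35, "hand": 1}, {"ax": 0, "ay": 0, "az": -0.016, "dx": -4.8, "dy": 0.16, "dz": 0.35, "hand": 1}]}}

```text
clock: 7.55
eef_pos: [556.2, -57.8, 41.7]
tool_rot: [3.142, -0.0, -3.126]
force: [0.5, -0.1, -1.9]
width: 13.2
gripper_force: 59.0
```

Emit:
{"method": "send_rows", "body": {"series": [{"ax": 0, "ay": 0, "az": 0, "dx": -0.1, "dy": 0, "dz": 0.05, "hand": 1}, {"ax": 0, "ay": 0, "az": 0, "dx": -0.2, "dy": 0, "dz": 0.1, "hand": 1}, {"ax": 0, "ay": 0, "az": 0, "dx": -0.3, "dy": 0, "dz": 0.1, "hand": 1}, {"ax": 0, "ay": 0, "az": 0, "dx": -0.4, "dy": 0, "dz": 0.1, "hand": 1}, {"ax": 0, "ay": 0, "az": 0, "dx": -0.5, "dy": 0, "dz": 0.1, "hand": 1}, {"ax": 0, "ay": 0, "az": 0, "dx": -0.5, "dy": 0, "dz": 0.1, "hand": 1}]}}

```text
clock: 8.15
eef_pos: [556.1, -57.9, 41.7]
tool_rot: [-3.141, -0.009, -3.127]
force: [-12.6, 0.4, 16.6]
width: 13.3
gripper_force: 61.7
```

Emit:
{"method": "send_rows", "body": {"series": [{"ax": 0, "ay": 0, "az": 0, "dx": 0, "dy": 0, "dz": -0.1, "hand": 1}, {"ax": 0, "ay": 0, "az": 0, "dx": 0, "dy": 0, "dz": -0.15, "hand": 1}, {"ax": 0, "ay": 0, "az": 0, "dx": 0, "dy": 0, "dz": -0.15, "hand": 1}, {"ax": 0, "ay": 0, "az": 0, "dx": 0, "dy": 0, "dz": -0.15, "hand": 1}, {"ax": 0, "ay": 0, "az": 0, "dx": 0, "dy": 0, "dz": -0.15, "hand": 1}]}}

```text
clock: 8.65
eef_pos: [561.1, -57.8, 42.0]
tool_rot: [3.142, -0.0, -3.126]
force: [-0.6, 0.8, -2.8]
width: 13.4
gripper_force: 59.0
```

Run:
```python
from h import *
from cell import *
im=get_image("wrist");s=read_state();print(s["clock"],s["eef_pos"],s["tool_rot"],s["force"],s["torque"])
np.savez("w7.npz",**im);cv2.imwrite("pics/w7.png",im["pixels"][:,:,::-1])
im=get_image("scene");np.savez("s7.npz",**im);cv2.imwrite("pics/s7.png",cv2.resize(im["pixels"][190:290,210:340,::-1],None,fx=6,fy=6))
```

```text
8.7 [561.14583282 -57.7850978   42.07481396] [ 3.14158879e+00 -1.94809353e-04 -3.12644011e+00] [-1.15685098 -0.54741242 -1.61542787] [-0.00282168  0.17946921 -0.06286524]
```

View pics/s7.png

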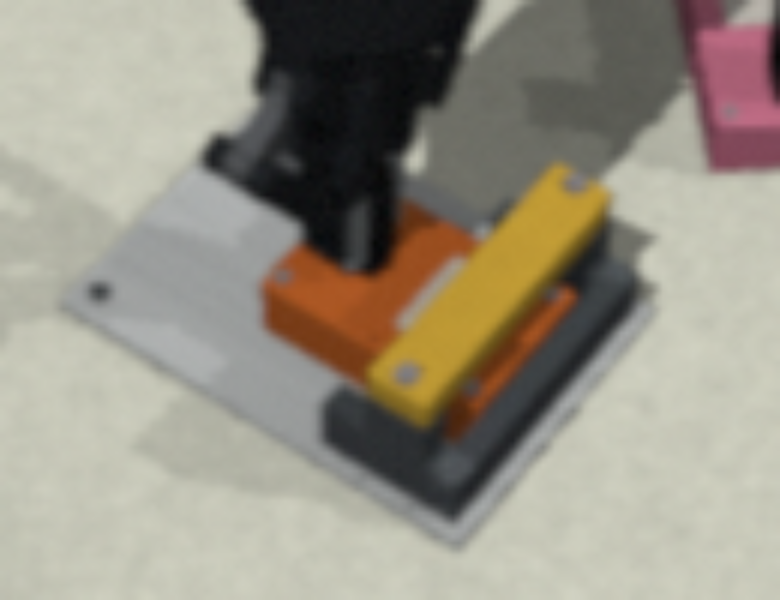

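The scene view shows the module under the yellow bar, straight and almost at the dark stop. The hold-up was friction against the floor. I'll creep forward until there's contact force.

Emit:
{"method": "send_rows", "body": {"series": [{"ax": 0, "ay": 0, "az": 0, "dx": -0.1, "dy": 0, "dz": -0.02, "hand": 1}, {"ax": 0, "ay": 0, "az": 0, "dx": -0.2, "dy": 0, "dz": -0.02, "hand": 1}, {"ax": 0, "ay": 0, "az": 0, "dx": -0.3, "dy": 0, "dz": -0.02, "hand": 1}, {"ax": 0, "ay": 0, "az": 0, "dx": -0.4, "dy": 0, "dz": -0.02, "hand": 1}, {"ax": 0, "ay": 0, "az": 0, "dx": -0.5, "dy": 0, "dz": -0.02, "hand": 1}, {"ax": 0, "ay": 0, "az": 0, "dx": -0.5, "dy": 0, "dz": -0.02, "hand": 1}, {"ax": 0, "ay": 0, "az": 0, "dx": -0.5, "dy": 0, "dz": -0.02, "hand": 1}]}}

```text
clock: 9.45
eef_pos: [561.3, -57.8, 42.0]
tool_rot: [3.142, -0.01, -3.127]
force: [-11.1, -0.1, 5.3]
width: 13.3
gripper_force: 60.1
```

Emit:
{"method": "send_rows", "body": {"series": [{"ax": 0, "ay": 0, "az": 0, "dx": 0, "dy": 0, "dz": -0.05, "hand": 1}, {"ax": 0, "ay": 0, "az": 0, "dx": -0.2, "dy": 0, "dz": -0.05, "hand": 1}, {"ax": 0, "ay": 0, "az": 0, "dx": -0.3, "dy": 0, "dz": -0.05, "hand": 1}, {"ax": 0, "ay": 0, "az": 0, "dx": -0.3, "dy": 0, "dz": -0.05, "hand": 1}, {"ax": 0, "ay": 0, "az": 0, "dx": -0.3, "dy": 0, "dz": -0.05, "hand": 1}]}}

```text
clock: 9.95
eef_pos: [561.3, -57.8, 42.3]
tool_rot: [3.142, -0.015, -3.127]
force: [-15.9, 0.4, 9.1]
width: 13.1
gripper_force: 60.8
```

Run:
```python
from h import *
from cell import *
im=get_image("wrist");s=read_state();print(s["clock"],s["eef_pos"],s["tool_rot"],s["force"])
np.savez("w8.npz",**im)
o=mask(im,(5,150,100),(17,255,255))
e=[(x,np.flatnonzero(o[222:245,x])[0]+222) for x in list(range(230,250,2))+list(range(312,334,2)) if o[222:245,x].any()]
W=world(im,e,34);print(W.mean(0))
cv2.imwrite("pics/w8.png",im["pixels"][100:340,100:460,::-1].repeat(2,0).repeat(2,1))
```

```text
10.0 [561.32357778 -57.79088345  42.32247325] [ 3.14156442 -0.01518495 -3.12686454] [-15.738924     0.07696416   9.36549303]
[543.09477063 -57.42437493  34.        ]
```

View pics/w8.png

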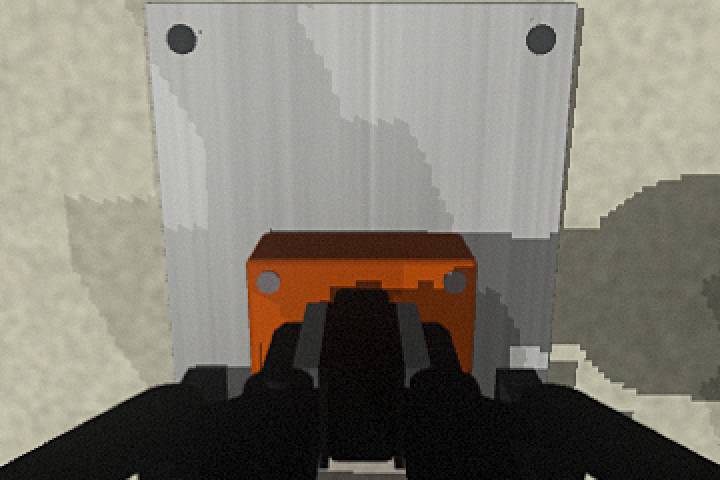

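The module is hard against the stop: x stays at 561.3 under 16 N. Its rear edge is at 66 mm from the dock front, where 65 is expected, and it sits square and centred. I'll relax the push, then release and lift.

Emit:
{"method": "send_rows", "body": {"series": [{"ax": 0, "ay": 0, "az": 0, "dx": 0.2, "dy": 0, "dz": 0.03, "hand": 1}, {"ax": 0, "ay": 0, "az": 0, "dx": 0.4, "dy": 0, "dz": 0.06, "hand": 1}, {"ax": 0, "ay": 0, "az": 0, "dx": 0.55, "dy": 0, "dz": 0.07, "hand": 1}, {"ax": 0, "ay": 0, "az": 0, "dx": 0.55, "dy": 0, "dz": 0.07, "hand": 1}]}}

```text
clock: 10.4
eef_pos: [561.3, -57.7, 41.9]
tool_rot: [3.142, -0.005, -3.127]
force: [-6.5, -0.2, 1.0]
width: 12.9
gripper_force: 59.2
```

Emit:
{"method": "send_rows", "body": {"series": [{"ax": 0, "ay": 0, "az": 0, "dx": 0.1, "dy": 0, "dz": 0, "hand": 1}, {"ax": 0, "ay": 0, "az": 0, "dx": 0.2, "dy": 0, "dz": 0, "hand": 0.85}, {"ax": 0, "ay": 0, "az": 0, "dx": 0.2, "dy": 0, "dz": 0, "hand": 0.6}, {"ax": 0, "ay": 0, "az": 0, "dx": 0.2, "dy": 0, "dz": 0, "hand": 0.5}, {"ax": 0, "ay": 0, "az": 0, "dx": 0.2, "dy": 0, "dz": 0, "hand": 0.5}, {"ax": 0, "ay": 0, "az": 0, "dx": 0.2, "dy": 0, "dz": -0.5, "hand": 0.5}, {"ax": 0, "ay": 0, "az": 0, "dx": 0.2, "dy": 0, "dz": -1.5, "hand": 0.5}, {"ax": 0, "ay": 0, "az": 0, "dx": 0.2, "dy": 0, "dz": -4, "hand": 0.5}, {"ax": 0, "ay": 0, "az": 0, "dx": 0.2, "dy": 0, "dz": -8, "hand": 0.5}, {"ax": 0, "ay": 0, "az": 0, "dx": 0.2, "dy": 0, "dz": -12, "hand": 0.5}]}}

```text
clock: 11.4
eef_pos: [561.4, -57.7, 164.1]
tool_rot: [3.142, -0.0, -3.126]
force: [0.8, 0.1, -0.1]
width: 43.2
gripper_force: 0.0
```

Emit:
{"method": "send_rows", "body": {"series": [{"ax": 0, "ay": 0, "az": 0, "dx": 2, "dy": 0, "dz": -2, "hand": 0.5}, {"ax": 0, "ay": 0, "az": 0, "dx": 5, "dy": 0, "dz": -4, "hand": 0.5}, {"ax": 0, "ay": 0, "az": 0, "dx": 8, "dy": 3, "dz": -5, "hand": 0.5}, {"ax": 0, "ay": 0, "az": 0, "dx": 8, "dy": 7, "dz": -5, "hand": 0.5}, {"ax": 0, "ay": 0, "az": 0, "dx": 8, "dy": 11, "dz": -5, "hand": 0.5}, {"ax": 0, "ay": 0, "az": 0, "dx": 8, "dy": 15, "dz": -5, "hand": 0.5}, {"ax": 0, "ay": 0, "az": 0, "dx": 8, "dy": 18, "dz": -5, "hand": 0.5}, {"ax": 0, "ay": 0, "az": 0, "dx": 8, "dy": 20, "dz": -5, "hand": 0.5}, {"ax": 0, "ay": 0, "az": 0, "dx": 8, "dy": 20, "dz": -5, "hand": 0.5}]}}

```text
clock: 12.3
eef_pos: [478.5, 144.8, 213.3]
tool_rot: [3.139, 0.002, -3.121]
force: [-0.9, 0.3, -0.7]
width: 42.8
gripper_force: 0.0
```

Run:
```python
from h import *
from cell import *
im=get_image("scene");s=read_state();print(s["clock"],s["eef_pos"],s["force"])
a=cv2.resize(im["pixels"][190:290,210:340],None,fx=4,fy=4)
im=get_image("top");np.savez("t9.npz",**im)
b=cv2.resize(im["pixels"][135:235,255:325],None,fx=4,fy=4)
cv2.imwrite("pics/f.png",np.hstack([a,b])[:,:,::-1])
```

```text
12.35 [478.61834297 142.24479341 213.07317815] [-0.61823847 -0.79432219 -0.57664114]
```

View pics/f.png

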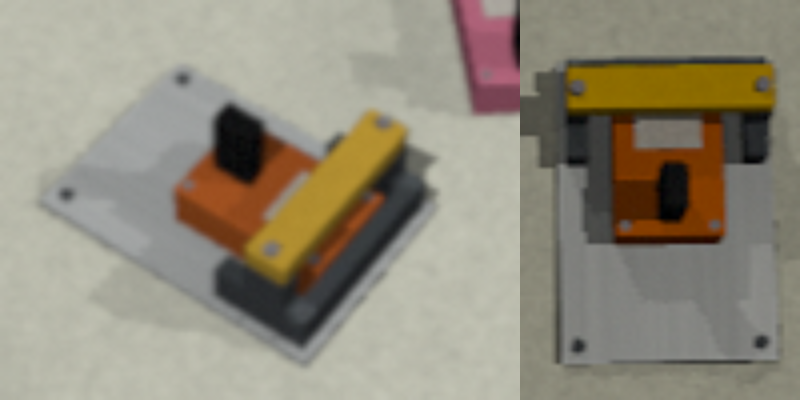

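The final views show the module lying flat, straight and centred under the bar, up against the stop, with the gripper clear.

```bash
python3 -c "
from cell import *
print(finish_job())"
```

```text
the job is handed in; nothing more can be done
None
```

The orange module is in the dock's low slot under the yellow bar, flat and straight against the stop and released; the blue and green modules were left alone, and I handed the job in at about 12.4 s.

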